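Spray cleaner on a circuit board

ROBOT

A 7-joint arm with a two-finger parallel gripper is mounted at the origin on the work surface. World frame = base frame: x ahead of the robot, y to its left, z up, the work surface at z = 0. Lengths are in m, angles in rad, forces in N, time in s.
With the tool pointing down it reaches from about 0.35 to 0.9 m from the base axis. Payload 8.1 kg.
Tool frame: the origin (TCP) lies at the very end of the fingers, on their centre line; the grasp point (between the pads) lies 19 mm behind it; x points along the fingers, y is the direction in which the jaws open and shut, and the axes are right-handed (so a half turn about x gives the same grasp; the last joint's range is limited). The gripper opens to 92 mm and grips with 3 to 60 N. Pads are 19 mm wide; open, the fingers measure 130 mm over their backs; the gripper's body (75 mm by 190 mm) begins 47 mm behind the grasp point.
Start: joints at [1.136, 0.434, 0.025, 1.573, -0.012, 1.134, -0.075], TCP at [0.204, -0.591, 0.227] pointing down, gripper open.
Joint ranges: [-2.62, 2.62], [-0.44, 2.09], [-1.27, 1.32], [0.08, 2.57], [-1.32, 4.46], [0.12, 2], [-2.74, 2.74]. Speed limits (rad/s): [2.22, 2.22, 3.01, 3.01, 3.14, 3.14, 3.14].

INTERFACE

Orientations are given as a rotation vector (axis times angle).
In Python, from cell import arm gives the robot as it stands.
- The arm moves only by the tool servo_tool, never from a script. Its argument "plan" is a list of rows, each a list of 2 entries, a list of its own where there are three numbers: the shift along the world's x, y, z in cm, then the turn, a rotation vector about the world's x, y, z in degrees. A call has 1 to 12 rows; each row is the pose to reach, as a shift and turn from the pose measured when the call began; what a row does not reach only later rows make up. A row lasts 1/10 s, in which the tool goes at most 50 mm and 8.59 degrees, less where a joint would pass 70% of its speed; a pose out of reach is approached as far as the arm can. A call with a gripper value outside its range is refused whole. "grip" is the opening, from 0 (shut) to 1 (fully open), set as the call begins (left out, the last holds). The fingers move at their own pace and stop on an object; "squeeze" is the grip in N (left out, the last holds). Time passes only in rows, so rows that repeat a pose let the fingers close. It gives the time, the measured TCP pose, the force and the opening at its end, in the units of the state.
- arm.observe(): the state, without advancing time (a new reading comes with each control period).
- arm.get_image(name): name is "side" or "top"; returns a dict with "frame" (400x640x3 uint8, blue, green, red), "fx", "fy", "cx", "cy" (pixels), "position" and "rotation" of the camera in the world. Camera axes: x right, y down, z forward; pixel columns grow to the right and rows downward; lengths in m; the calibration is good to about 2 mm. A picture is of the moment at which its call begins. There is no depth.
- arm.sign_off(): hands the job in, once; it reports no verdict.
Trained networks look in a picture, given as the dict that the camera call returned (one of the last four; its "shot" number tells which), for a name from the list of things; names that differ only in an ending like _2 or _b are one class to them, and where a whole thing is asked for, a point or a joint stands for the part that bears it (a point fixed in the world has none). Each returns a list of dicts, best first, with "score" (0 to 1); they miss things now and then, are a little off and sometimes report something else, mostly with a low value. They report only what shows in the picture. A call takes as long as a camera call.
- arm.search_frame(picture, query): "at" ([column, row] in pixels, amid what is visible of it).
- arm.trace(picture, query): "pixels" (400x640 bool, what is visible of it) and "at" ([column, row] in pixels, amid what is visible of it).
The state is a dict: "clock": time; "joints": joint angles; "dq": joint speeds; "joint_efforts": joint torques, N m; "position": TCP position; "ee_rot": TCP orientation; "force": force on the tool from outside, world axes, zero at the start; "ft_torque": the same for the moment, N m; "width": opening from 0.0 (shut) to 1.0 (fully open).
Only numpy, scipy, OpenCV 4.12 (cv2) and the standard library are available. Lean on these libraries where they do the work, as an engineer would, in place of code of your own. Each camera call takes 0.05 s, during which the arm holds its last target.

TASK

Give the clamped circuit board a burst of cleaner: press the spray cap of the tall slim can, one of the two cans bolted behind the board, fully down to its stop, hold it there for a moment, then let it spring all the way back up. Do not press the cap of the short wide can next to it.

Things in the scene. Friction and masses are not known exactly. Their poses are not given: they have to be found in the camera images.
- tall_can_cap (a joint): Vertical slide of the spray cap of the tall slim can. Reads 0 up, 0.010 m fully down at its stop; springs back by itself. Takes 3 N to start moving, rising evenly to 8 N fully down.
- tall_can_cap_top (a point): Centre of the flat round top of the tall slim can's white cap (38 mm diameter, 22 mm high, small spout on its side); moves with the cap. 196 mm above the table when up; z points up. Aluminium can with paper label, 53 mm diameter, bolted in a collar on a steel plate behind the green circuit board. A loose spare can beside the plate, domed top and no spout, is not meant.
- short_can_cap (a joint): Vertical slide of the cap of the short wide can, to be left alone. Reads 0 up, 0.010 m fully down at its stop; springs back by itself. Takes 3 N to start moving, rising evenly to 8 N fully down.
- short_can_cap_top (a point): Centre of the flat round top of the short wide can's white cap (48 mm diameter, 22 mm high); 131 mm above the table. z points up. Can 72 mm diameter, same materials, bolted 170 mm to one side of the tall can (which one is on the left changes); a loose 70 mm amber bottle stands between them.

How it is judged:
By the outcome, as a careful person would: the job done as asked, in the order asked, and still so for the second after the job is handed in, with the robot touching nothing.
It also fails if it takes over 26 s, if anything falls off the work surface, if the arm or the gripper's body presses on something with over 40 N, if the wrist force passes 120 N, or if a joint passes its speed limit or range.

## Working session

There is one attempt and no reset: what is moved stays moved. The work goes in short steps, Python scripts to look and compute and a tool call to move; the robot and the scene stay as the last step left them, time stands still between calls to the robot, and variables do not carry over. Pictures are saved under pics/ and viewed, and the job is handed in when it is done.

Besides the shell and the picture viewer there is one more tool, called after "Emit:" in YAML: its name, and indented under it one key for each argument. servo_tool: Moves the arm, as the interface text tells. Its arguments: {"type":"object","properties":{"plan":{"type":"array","items":{"type":"array"}},"grip":{"type":"number"},"squeeze":{"type":"number"}},"required":["plan"]}

```bash
mkdir -p pics
cat > h.py <<'E'
import numpy as np, cv2
from cell import arm
def ray(p,uv):
    d=np.array([(uv[0]-p["cx"])/p["fx"],(uv[1]-p["cy"])/p["fy"],1.0])
    return np.array(p["position"]),np.array(p["rotation"])@d
def atz(p,uv,z):
    o,d=ray(p,uv); return o+d*(z-o[2])/d[2]
E
python3 - <<'E'
from h import *
s=arm.observe(); print(s["clock"],s["position"],s["ee_rot"],s["force"],s["width"])
for n in("top","side"):
    p=arm.get_image(n); cv2.imwrite(f"pics/{n}1.png",p["frame"])
    print(n,p["position"],p["fx"],p["cx"],p["cy"],np.array(p["rotation"]).round(3).tolist())
    for q,z in(("tall_can_cap_top",.196),("tall_can_cap",.185),("short_can_cap_top",.131),("short_can_cap",.12)):
        for r in arm.search_frame(p,q)[:3]: print(q,r["at"],round(r["score"],2),atz(p,r["at"],z).round(3))
E
```

```text
0.0 [ 0.20339509 -0.59045166  0.22597679] [ 2.04189319  0.34351835 -2.04266425] [-0.2518255  -0.45804791  0.25422951] 0.9983960670978408
top [0.52735774 0.06997935 0.92990255] 503.1697313637264 317.3803180678835 195.87586593439678 [-2.164, 2.219, -0.134]Traceback (most recent call last):
  File "<stdin>", line 7, in <module>
  File "h.py", line 7, in atz
    o,d=ray(p,uv); return o+d*(z-o[2])/d[2]
                                       ~^^^
IndexError: invalid index to scalar variable.
```

Camera rotation is a rotation vector; converting.

```bash
sed -i 's/np.array(p\["rotation"\])@d/R.from_rotvec(p["rotation"]).as_matrix()@d/; 1a from scipy.spatial.transform import Rotation as R' h.py
python3 - <<'E'
from h import *
s=arm.observe(); print(R.from_rotvec(s["ee_rot"]).as_matrix().round(3))
for n in("top","side"):
    p=arm.get_image(n); cv2.imwrite(f"pics/{n}2.png",p["frame"])
    print(n,p["position"],p["rotation"])
    for q,z in(("tall_can_cap_top",.196),("tall_can_cap",.185),("short_can_cap_top",.131),("short_can_cap",.12)):
        for r in arm.search_frame(p,q)[:3]: print(q,r["at"],round(r["score"],2),atz(p,r["at"],z).round(3))
E
```

```text
[[-0.001  0.326 -0.945]
 [ 0.001 -0.945 -0.326]
 [-1.    -0.001  0.   ]]
top [0.52735774 0.06997935 0.92990255] [-2.16420609  2.21913472 -0.13375372]
tall_can_cap_top [341.6, 228.3] 0.57 [0.544 0.01  0.196]
short_can_cap_top [233.1, 221.5] 0.93 [0.561 0.177 0.131]
short_can_cap [233.1, 222.2] 0.89 [0.56  0.178 0.12 ]
side [0.49663719 0.61015429 0.68300069] [-0.13381263  2.78717657 -1.31102952]
tall_can_cap_top [322.7, 201.3] 0.69 [0.547 0.026 0.196]
tall_can_cap [325.7, 202.6] 0.88 [0.542 0.016 0.185]
short_can_cap_top [307.7, 294.1] 0.81 [0.558 0.187 0.131]
short_can_cap [310.1, 292.4] 0.96 [0.555 0.175 0.12 ]
```

View pics/top2.png

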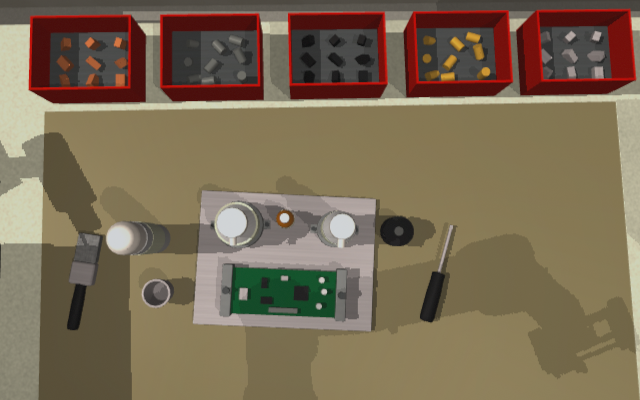

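View pics/side2.png

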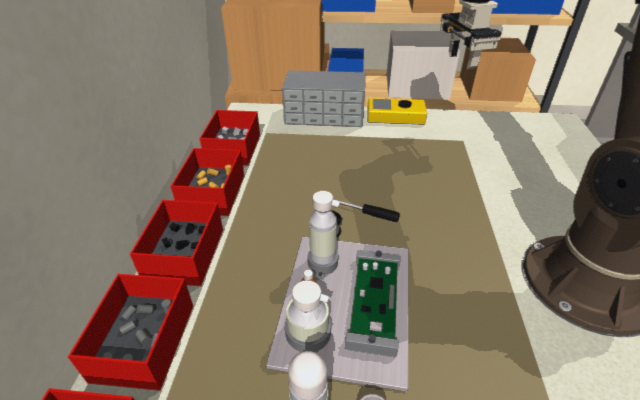

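Top view: the tall can's cap is at about (342,227) with its spout toward the board, the short can's is at (232,222), and the amber bottle's is at (285,218). The side view agrees: tall cap at (322,198), short cap at (307,293). I'll refine the centre of the cap top next.

Run:
```python
from h import *
for n,q in(("top","tall_can_cap_top"),("side","tall_can_cap_top")):
    p=arm.get_image(n)
    r=arm.trace(p,q)
    if r:
        m=r[0]["pixels"].astype(np.uint8); ys,xs=np.nonzero(m); print(n,r[0]["score"],r[0]["at"],xs.min(),xs.max(),ys.min(),ys.max(),m.sum())
    # expected outlines of cap top for hypotheses
    im=p["frame"].copy(); big=cv2.resize(im,None,fx=6,fy=6,interpolation=cv2.INTER_CUBIC)
    Rm=R.from_rotvec(p["rotation"]).as_matrix()
    def pr(X):
        c=(X-np.array(p["position"]))@Rm; return np.stack([c[:,0]/c[:,2]*p["fx"]+p["cx"],c[:,1]/c[:,2]*p["fy"]+p["cy"]],1)
    t=np.linspace(0,2*np.pi,80)
    c=np.array([.544,.0105,.196])
    uv=pr(c+np.stack([.019*np.cos(t),.019*np.sin(t),0*t],1)); 
    cv2.polylines(big,[np.int32((uv+.5)*6)],True,(0,0,255),1)
    u0,v0=np.int32(pr(c[None])[0]); crop=big[(v0-30)*6:(v0+30)*6,(u0-33)*6:(u0+33)*6]
    cv2.imwrite(f"pics/{n}_z.png",crop)
a=cv2.imread("pics/top_z.png");b=cv2.imread("pics/side_z.png");cv2.imwrite("pics/z.png",np.hstack([a,b]))
```

```text
top 0.91 [344.7, 228.3] 329 354 213 246 589
side 0.84 [323.1, 202.5] 313 337 191 211 372
```

View pics/z.png

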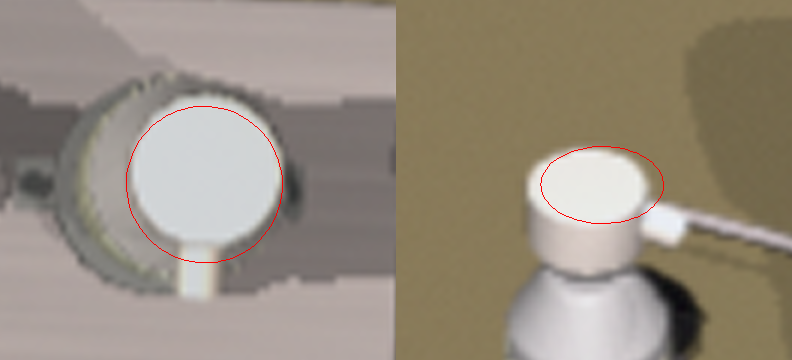

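The overlay sits about 3 mm off in both views. Corrected, the cap centre is (0.5475, 0.0095, 0.196), and the views agree. Shift needed: x +34.4 cm, y +60.0 cm. I'll shut the gripper and travel about 7 cm above the cap.

Emit:
servo_tool:
  plan:
    - [[1,2,3],[0,0,0]]
    - [[3.4,6,4],[0,0,0]]
    - [[5.8,10,4],[0,0,0]]
    - [[8.2,14.2,4],[0,0,0]]
    - [[10.6,18.4,4],[0,0,0]]
    - [[13,22.6,4],[0,0,0]]
    - [[15.4,26.8,4],[0,0,0]]
    - [[17.8,31,4],[0,0,0]]
    - [[20.2,35.2,4],[0,0,0]]
    - [[22.6,39.4,4],[0,0,0]]
    - [[25,43.6,4],[0,0,0]]
    - [[27.4,47.8,4],[0,0,0]]
  grip: 0
  squeeze: 20

```text
clock: 2.0
position: [0.4783, -0.1112, 0.2671]
ee_rot: [2.042, 0.341, -2.041]
force: [0.4, 0.3, 1.3]
width: 0.023
```

Emit:
servo_tool:
  plan:
    - [[2,3.6,0],[0,0,0]]
    - [[4,7.2,0],[0,0,0]]
    - [[5.8,10.4,0],[0,0,0]]
    - [[6.9,12.1,0],[0,0,0]]
    - [[6.9,12.1,-2],[0,0,0]]
    - [[6.9,12.1,-4],[0,0,0]]
    - [[6.9,12.1,-5],[0,0,0]]
    - [[6.9,12.1,-5.5],[0,0,0]]
    - [[6.9,12.1,-5.5],[0,0,0]]
    - [[6.9,12.1,-5.5],[0,0,0]]

```text
clock: 3.0
position: [0.5477, 0.0097, 0.2129]
ee_rot: [2.044, 0.34, -2.04]
force: [0.5, 0.5, -0.9]
width: 0.003
```

Run:
```python
from h import *
s=arm.observe(); print(s["clock"],s["position"],s["force"],s["width"],s["joints"])
o=[]
for n in("top","side"):
    p=arm.get_image(n)
    Rm=R.from_rotvec(p["rotation"]).as_matrix()
    c=(np.array([.5475,.0095,.196])-p["position"])@Rm; u,v=int(c[0]/c[2]*p["fx"]+p["cx"]),int(c[1]/c[2]*p["fy"]+p["cy"])
    o.append(cv2.resize(p["frame"][v-45:v+45,u-45:u+45],(400,400),interpolation=cv2.INTER_CUBIC))
cv2.imwrite("pics/above.png",np.hstack(o))
```

```text
3.0 [0.54768799 0.00972074 0.21289111] [ 0.47399936  0.45367201 -0.89885893] 0.0034488512702314043 [ 0.15978939  0.35070298 -0.36259143  1.75990843  0.1413705   1.05459462
 -1.49205147]
```

View pics/above.png

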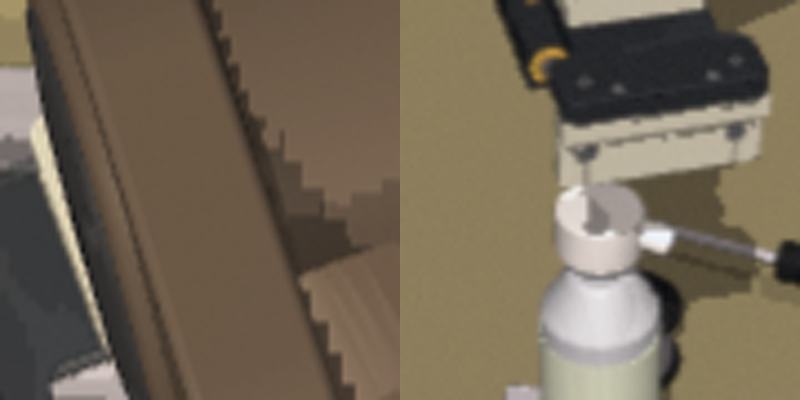

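Run:
```python
from h import *
s=arm.observe(); T=R.from_rotvec(s["ee_rot"]).as_matrix()
p=arm.get_image("side")
Rm=R.from_rotvec(p["rotation"]).as_matrix()
def pr(X):
    c=(X-np.array(p["position"]))@Rm; return np.array([c[0]/c[2]*p["fx"]+p["cx"],c[1]/c[2]*p["fy"]+p["cy"]])
x0,y0,k=240,60,5
b=cv2.resize(p["frame"][y0:y0+115,x0:x0+155],None,fx=k,fy=k,interpolation=cv2.INTER_CUBIC)
def dot(X,c): 
    q=(pr(X)+.5-[x0,y0])*k; cv2.circle(b,tuple(np.int32(q)),3,c,-1); print(q.round())
P=np.array(s["position"])
dot(P,(0,0,255)); dot(P-T[:,0]*.019,(0,255,0)); dot(P-T[:,0]*.066,(255,0,0))
dot(P+T[:,2]*.0095,(255,0,255));dot(P-T[:,2]*.0095,(255,0,255));dot(np.array([.5475,.0095,.196]),(0,255,255))
cv2.imwrite("pics/sz.png",b)
```

```text
[417. 646.]
[417. 604.]
[417. 496.]
[442. 642.]
[392. 650.]
[418. 681.]
```

View pics/sz.png

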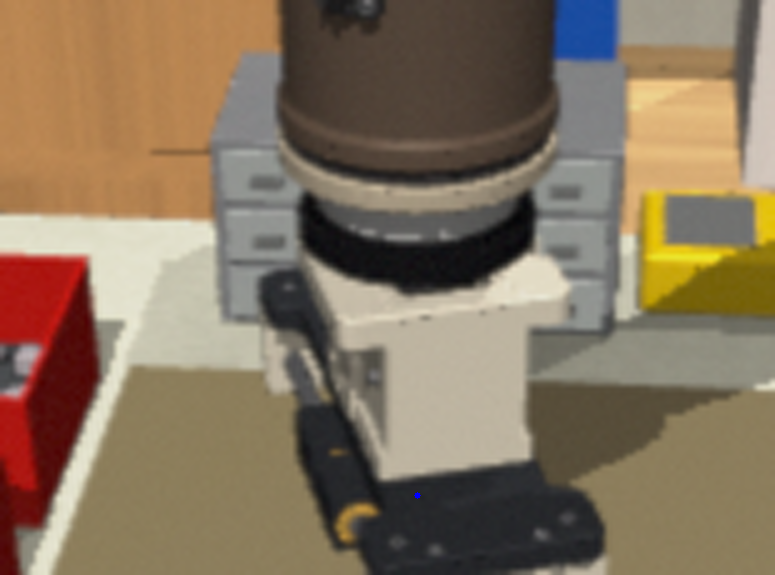

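Crop ended too high; moving it down.

Run:
```python
from h import *
s=arm.observe(); T=R.from_rotvec(s["ee_rot"]).as_matrix(); print(T.round(3))
p=arm.get_image("side")
Rm=R.from_rotvec(p["rotation"]).as_matrix()
def pr(X):
    c=(X-np.array(p["position"]))@Rm; return np.array([c[0]/c[2]*p["fx"]+p["cx"],c[1]/c[2]*p["fy"]+p["cy"]])
x0,y0,k=280,140,8
b=cv2.resize(p["frame"][y0:y0+74,x0:x0+95],None,fx=k,fy=k,interpolation=cv2.INTER_CUBIC)
def dot(X,c): 
    q=(pr(X)+.5-[x0,y0])*k; cv2.circle(b,tuple(np.int32(q)),3,c,-1)
P=np.array(s["position"])
dot(P,(0,0,255)); dot(P-T[:,0]*.019,(0,255,0)); dot(P-T[:,0]*.066,(255,0,0))
dot(P+T[:,2]*.0095,(255,0,255));dot(P-T[:,2]*.0095,(255,0,255));dot(np.array([.5475,.0095,.196]),(0,255,255))
cv2.imwrite("pics/sz2.png",b)
```

```text
[[ 0.002  0.325 -0.946]
 [-0.    -0.946 -0.325]
 [-1.     0.001 -0.002]]
```

View pics/sz2.png

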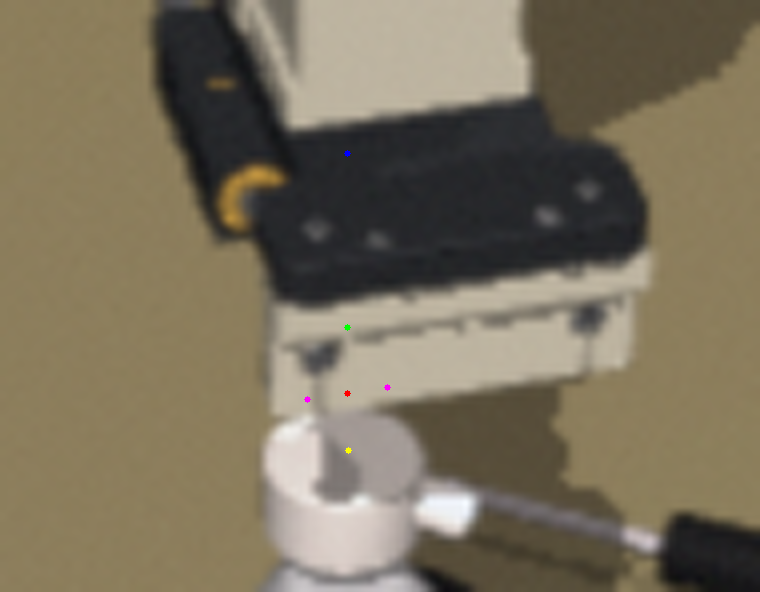

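The beige block is the near end of the gripper body hiding the fingers. It shows no conflict: the projected TCP is centred over the cap, and the finger shadow falls on it. Pressing down gently while watching the force.

Emit:
servo_tool:
  plan:
    - [[0,0,-0.7],[0,0,0]]
    - [[0,0,-1.2],[0,0,0]]
    - [[0,0,-1.5],[0,0,0]]
    - [[0,0,-1.7],[0,0,0]]
    - [[0,0,-1.9],[0,0,0]]
    - [[0,0,-2.1],[0,0,0]]
    - [[0,0,-2.3],[0,0,0]]
    - [[0,0,-2.3],[0,0,0]]

```text
clock: 4.0
position: [0.5473, 0.0097, 0.1898]
ee_rot: [2.043, 0.34, -2.04]
force: [-3.9, -1.4, 5.6]
width: 0.003
```

About 5.6 N at 6 mm of travel, which matches the spring. Continuing to the stop.

Emit:
servo_tool:
  plan:
    - [[0,0,-0.15],[0,0,0]]
    - [[0,0,-0.3],[0,0,0]]
    - [[0,0,-0.4],[0,0,0]]
    - [[0,0,-0.45],[0,0,0]]
    - [[0,0,-0.45],[0,0,0]]

```text
clock: 4.5
position: [0.5473, 0.0097, 0.1863]
ee_rot: [2.044, 0.34, -2.04]
force: [-4.7, -0.2, 12.4]
width: 0.002
```

Emit:
servo_tool:
  plan:
    - [[0,0,-0.2],[0,0,0]]
    - [[0,0,-0.2],[0,0,0]]
    - [[0,0,-0.2],[0,0,0]]
    - [[0,0,-0.2],[0,0,0]]
    - [[0,0,-0.2],[0,0,0]]
    - [[0,0,-0.2],[0,0,0]]
    - [[0,0,-0.2],[0,0,0]]
    - [[0,0,-0.2],[0,0,0]]
    - [[0,0,-0.2],[0,0,0]]
    - [[0,0,-0.2],[0,0,0]]

```text
clock: 5.5
position: [0.5475, 0.0097, 0.1861]
ee_rot: [2.045, 0.339, -2.038]
force: [-8.9, -1.3, 21.5]
width: 0.003
```

It's hard on the stop: 21.5 N with z stuck at 0.186, held for 1 s. Releasing straight up.

Emit:
servo_tool:
  plan:
    - [[0,0,0.3],[0,0,0]]
    - [[0,0,0.8],[0,0,0]]
    - [[0,0,1.5],[0,0,0]]
    - [[0,0,3],[0,0,0]]
    - [[0,0,6],[0,0,0]]
    - [[0,0,9],[0,0,0]]
    - [[-2,-4,10],[0,0,0]]
    - [[-4,-8,10],[0,0,0]]
    - [[-6,-12,10],[0,0,0]]
    - [[-8,-16,10],[0,0,0]]
    - [[-10,-20,10],[0,0,0]]
    - [[-10,-20,10],[0,0,0]]

```text
clock: 6.7
position: [0.4446, -0.1966, 0.2862]
ee_rot: [2.048, 0.327, -2.044]
force: [0.5, -0.2, -0.4]
width: 0.005
```

Run:
```python
from h import *
s=arm.observe(); print(s["clock"],s["position"],s["force"])
o=[]
for n in("top","side"):
    p=arm.get_image(n)
    Rm=R.from_rotvec(p["rotation"]).as_matrix()
    def pr(X):
        c=(X-np.array(p["position"]))@Rm; return np.stack([c[:,0]/c[:,2]*p["fx"]+p["cx"],c[:,1]/c[:,2]*p["fy"]+p["cy"]],1)
    q=pr(np.array([[.5475,.0095,.196]]))[0]; u,v=int(q[0]),int(q[1])
    a=p["frame"][v-30:v+30,u-30:u+30]; old=cv2.imread(f"pics/{n}2.png")[v-30:v+30,u-30:u+30]
    o.append(np.vstack([cv2.resize(x,(300,300),interpolation=cv2.INTER_CUBIC) for x in(old,a)]))
    cv2.imwrite(f"pics/{n}_end.png",p["frame"])
cv2.imwrite("pics/end.png",np.hstack(o))
```

```text
6.7 [ 0.4445632  -0.1966148   0.28618232] [ 0.51861767 -0.24979384 -0.41759529]
```

View pics/end.png

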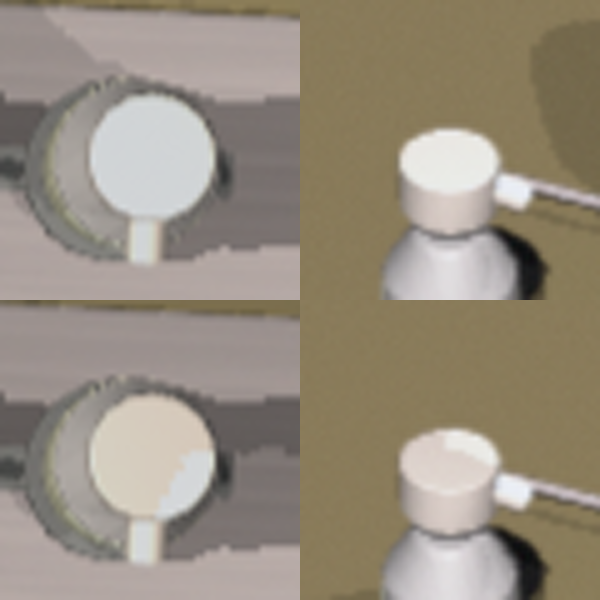

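View pics/side_end.png

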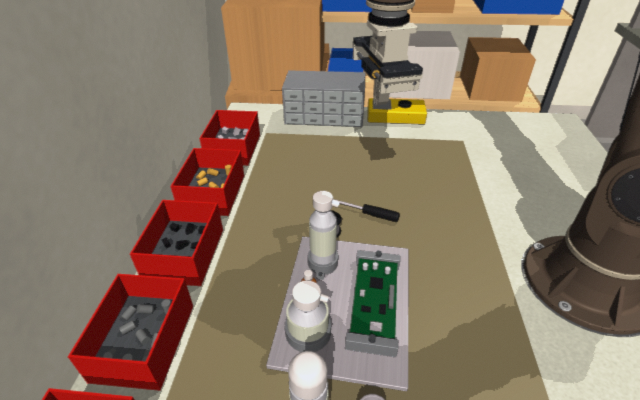

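The cap is back up: its outline matches the first pictures apart from the arm's shadow, and nothing else has moved. The arm is clear, so I'm handing in.

```bash
python3 -c "
from cell import arm
print(arm.sign_off())"
```

```text
the job is handed in; nothing more can be done
None
```

I pressed the tall can's cap to its stop with the closed fingertips, held it there for about 1 s, and lifted off straight up. The arm then backed away to about 0.23 m from the can, and I handed in at about 7 s on the clock.

- **Press:** the tool read 5.6 N at about 6 mm of travel, which fits the cap's spring. It then stopped at z = 0.186 m, 10 mm below the cap's rest height, with the force rising to 21.5 N. That is well past the 8 N needed for full travel and below the limits.
- **After release:** the last pictures from both cameras show the cap back at its original height. The short can, the amber bottle, the spare can and the other things in view have not moved. The force on the tool was near zero.
- **Disagreement:** the network's first estimate of the cap centre was about 3 mm off in both views. I corrected it from the drawn outline before moving, and no check failed after that. A sideways force of up to 9 N showed while pressing; I took it to be friction, and the tool did not slip.

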